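# Unclamp the die carrier and hold it level

### The job

Two clamp sockets stand on the leather bench. On the one that holds the wooden die carrier (the block with the bridge handle and three brass dies in its wells), swing the clamp lever wide open, nearly as far as it goes, while the carrier still sits in its socket; then take the carrier by its handle, lift it out and hold it level and still with its underside at least 10 cm above the bench, all three dies still standing in their wells. The program finishes while holding the carrier in the air; leave the clamp open, and leave the other socket, its lever and block, and the tools on the bench as they are.

Things in the scene. Friction and masses are not known exactly. Their poses are not given: they have to be found in the camera images.
- dock_pocket (a point): Centre of the pocket floor, 12 mm above the bench, of the socket that holds the die carrier: a dark steel plate fixed to the bench, 112 (x) x 142 (y) mm, with a rim 22 mm high round the pocket (2 mm clearance all round the carrier). Axes of the socket: z up, y along the lever's hinge pin; the lever is on the -x side.
- dock_hinge (a point): Middle of the horizontal hinge pin of that socket's clamp lever, 50 mm above the bench, 72 mm from the pocket's centre along -x; axes of the socket (y along the pin, x towards the pocket). Two aluminium cheeks stand either side of it (62 mm high, 38 mm over their outsides along y).
- dock_lever (a joint): Angle of that lever. 0 = shut: its handle stands upright over the hinge, its short finger lies level over the carrier's edge (reaching 38 mm from the hinge along +x, 3 mm above the carrier). Grows to 1.35 rad, fully open, as the handle leans away from the carrier (to -x) and the finger rises clear. Stiff hinge (0.22 N m, 3 N at the knob): stays where it is left.
- dock_knob (a point): Centre of the black ball knob, 22 mm across, on the free end of that lever's handle, 75 mm from the hinge axis. The handle below it is a flat steel bar 14 mm wide along the hinge pin and 10 mm thick.
- bar (a point): Centre of the grip bar of the die carrier's bridge handle: beech, 52 mm long (x), 16 wide (y), 16 high, on two posts 32 mm apart inside. Its centre is 74 mm above the carrier's underside. Axes of the carrier: z up; seated, they agree with the socket's.
- carrier_mid (a point): Centre, half-way up, of the die carrier's beech block, 90 (x) x 120 (y) x 30 mm, 59 mm below the bar's centre. Carrier with dies: 0.35 to 0.6 kg, balanced within 6 mm of the bar's middle. Four round wells in its top, 19 mm wide, 15 mm deep, at x = +-24, y = +-41 mm.
- die0_mid (a point): Centre, half-way up, of a brass setting die, 17 mm across and 30 mm high with a narrower top, standing loose in the carrier's well at x = -24, y = +41 mm, 44 mm below the bar's centre; its top is 45 mm above the carrier's underside.
- die1_mid (a point): Centre, half-way up, of a brass setting die, 17 mm across and 30 mm high with a narrower top, standing loose in the carrier's well at x = +24, y = +41 mm, 44 mm below the bar's centre; its top is 45 mm above the carrier's underside.
- die2_mid (a point): Centre, half-way up, of a brass setting die, 17 mm across and 30 mm high with a narrower top, standing loose in the carrier's well at x = -24, y = -41 mm, 44 mm below the bar's centre; its top is 45 mm above the carrier's underside.
- dock2_hinge (a point): The same hinge point on the other socket, of identical build and size; leave it alone.
- dock2_lever (a joint): Angle of the other socket's lever, read in the same way; it stays shut.
- presser_mid (a point): Centre of the plain beech block, 90 x 120 x 30 mm, with one round dark knob (34 mm across, 40 mm high) on top, that sits in the other socket; leave it.
- tin_mid (a point): Centre of a closed tin, 66 mm across and 85 mm high, standing on the bench; leave it.
- jar_mid (a point): Centre of an amber jar, 64 mm across and 90 mm high, standing on the bench; leave it.
- burnisher_mid (a point): Centre of a small dark wooden edge burnisher, a grooved disc 44 mm across and 30 mm high, on the bench to the right of the sockets; leave it.
- mallet_grip (a point): Handle of a hammer lying on the bench; leave it.
- awl_grip (a point): Handle of an awl lying on the bench between robot and sockets; leave it.

How it is judged:
On the way:
1. the clamp lever is swung open (past 1.0 rad) with the carrier still seated (value of joint dock_lever above 1 rad and distance of bar from where it was at the start of the episode below 0.008 m), for 0.2 s.
At the end, for the whole second after the job is handed in: The carrier is held by the fingers alone, its bar at least 165 mm above the bench (underside about 91 mm), within 0.12 rad of level, slower than 20 mm/s and 0.15 rad/s; each die within 5 mm of its well's centre and down in it (8 mm at most risen); the lever still open past 0.9 rad (height (world z) of bar above 0.165 m and angle between bar's own z axis and vertical below 0.12 rad and contact force between carrier and the fingers above 1 N and linear speed of carrier below 0.02 m/s and angular speed of carrier below 0.15 rad/s and value of joint dock_lever above 0.9 rad and contact force between carrier and dock below 0.05 N and contact force between carrier and dock2 below 0.05 N and contact force between carrier and presser below 0.05 N and contact force between carrier and tin below 0.05 N and contact force between carrier and jar below 0.05 N and contact force between carrier and burnisher below 0.05 N and contact force between carrier and mallet below 0.05 N and contact force between carrier and awl below 0.05 N and z of die0_mid in the frame of bar between -0.052 and -0.036 m and x of die0_mid in the frame of bar between -0.029 and -0.019 m and y of die0_mid in the frame of bar between 0.036 and 0.046 m and z of die1_mid in the frame of bar between -0.052 and -0.036 m and x of die1_mid in the frame of bar between 0.019 and 0.029 m and y of die1_mid in the frame of bar between 0.036 and 0.046 m and z of die2_mid in the frame of bar between -0.052 and -0.036 m and x of die2_mid in the frame of bar between -0.029 and -0.019 m and y of die2_mid in the frame of bar between -0.046 and -0.036 m); the arm keeps its last pose, push and grip.
It fails at once if the other socket's block or a tool on the bench is shifted by more than 25 mm (distance of any of presser_mid, tin_mid, jar_mid, burnisher_mid, mallet_grip, awl_grip from where it was at the start of the episode above 0.025 m).
It fails at once if the other lever is opened (past 0.4 rad) (value of joint dock2_lever above 0.4 rad).
It fails at once if the carrier is tipped by more than 0.5 rad (angle between bar's own z axis and vertical above 0.5 rad).
It also fails if it takes over 45 s, if anything falls off the work surface, if the arm or the gripper's body presses on something with over 40 N, if the wrist force passes 120 N, or if a joint passes its speed limit or range.

### The arm

A 6-joint arm with a two-finger parallel gripper is mounted at the origin on the work surface. World frame = base frame: x ahead of the robot, y to its left, z up, the work surface at z = 0. Lengths are in m, angles in rad, forces in N, time in s.
With the tool pointing down it reaches from about 0.35 to 0.725 m from the base axis. Payload 4.3 kg.
Tool frame: the origin (TCP) lies midway between the tips of the shut fingers; the grasp point (between the pads) lies 19 mm behind it (hold_point_z is the distance from the TCP to the grasp point, in m); x points along the fingers, y is the direction in which the jaws open and shut, and the axes are right-handed (so a half turn about x gives the same grasp; the last joint's range is limited). The gripper opens to 85 mm and grips with 20 to 120 N. Pads are 22 mm wide; open, the fingers measure 114 mm over their backs; the gripper's body (76 mm by 85 mm) begins 54 mm behind the grasp point. The pads swing forward as they close: fully open they stand 13 mm farther back than shut.
Start: joints at [-1.378, 0.377, 0.081, 1.274, 0, 1.46], TCP at [0.171, -0.549, 0.231] pointing down, gripper open.
Joint ranges: [-2.72, 2.72], [-0.84, 1.66], [-1.02, 1.22], [-1.77, 2.12], [-1.37, 1.28], [-3.14, 3.14]. Speed limits (rad/s): [2.57, 2.57, 3.14, 3.14, 3.14, 3.14].

### API

Orientations are given as [roll, pitch, yaw] about the fixed x, y, z axes, in that order (R = Rz(yaw) Ry(pitch) Rx(roll)).
In Python, from bench import * gives the robot as it stands. Calls block until the motion is done:
- move_ptp(position, orientation): joint-space move of the TCP to a pose.
- servo_line(position, frame=None, max_speed=0.15, contact_N=None): straight line of the TCP; frame=None keeps the orientation; max_speed is the mean speed in m/s. With contact_N (N) it stops when the force on the tool has changed by that much, and returns True; else False.
- goto_joints(angles): joint-space move.
- release() and grasp(): open the fingers fully, or close them until they stop; the grip force is fixed at half the most.
- dwell(seconds).
- ik(position, orientation): joint angles nearest the present ones, or None.
- get_state(): the state.
- read_camera(name): name is "scene" or "top"; returns (picture, depth): 384x512x3 uint8, red, green, blue; 384x512 float32, m along the optical axis (not along the pixel's ray), 0 where there is no reading.
- calibration(name): a dict with "vertical_fov" (degrees; the focal length in pixels is half the picture's height over the tangent of half this angle, whatever the lens; pixels are square), "cx", "cy" (the principal point, pixels), "world_from_camera" (4x4, takes a point from camera to world coordinates). Camera axes: x right, y down, z forward; pixel columns grow to the right and rows downward; lengths in m; the calibration is good to about 2 mm. A picture is of the moment at which its call begins. calibration takes no time and is no camera call.
A pose or a line that the arm cannot do raises MotionError and nothing moves.
- finish_job(): hands the job in, once; it reports no verdict.
Trained networks look in the newest picture that a camera, given by its name, has taken for a name from the list of things; names that differ only in an ending like _2 or _b are one class to them, and where a whole thing is asked for, a point or a joint stands for the part that bears it (a point fixed in the world has none). Each returns a list of dicts, best first, with "conf" (0 to 1); they miss things now and then, are a little off and sometimes report something else, mostly with a low value. They report only what shows in the picture. A call takes as long as a camera call.
- search_frame(camera, target): "position" ([column, row] as shares, 0 to 1, of the picture: columns of its width, rows of its height, amid what is visible of it).
The state is a dict: "time_s": time; "joint_positions": joint angles; "joint_velocities": joint speeds; "tau": joint torques, N m; "tcp_pos": TCP position; "eef_rot": TCP orientation; "force": force on the tool from outside, world axes, zero at the start; "wrist_torque": the same for the moment, N m; "grip_width": finger opening in m.
Only numpy, scipy, OpenCV 4.12 (cv2) and the standard library are available. Lean on these libraries where they do the work, as an engineer would, in place of code of your own. Each camera call takes 0.05 s, during which the arm holds its last target. There are 200 camera calls.

## Working session

There is one attempt and no reset: what is moved stays moved. The work goes in short steps, each a Python script; the robot and the scene stay as the last script left them, time stands still between calls to the robot, and variables do not carry over. Pictures are saved under pics/ and viewed, about 8 in all and at most 12, crops included, and the job is handed in when it is done.

```bash
mkdir -p pics
cat > h.py <<'E'
from bench import *
import numpy as np, cv2
def cam(n):
    c=calibration(n); f=192/np.tan(np.radians(c["vertical_fov"])/2)
    return c,f,np.array(c["world_from_camera"])
def snap(n,fn=None):
    p,d=read_camera(n)
    if fn: cv2.imwrite("pics/"+fn,cv2.cvtColor(p,cv2.COLOR_RGB2BGR))
    return p,d
def cloud(n,d):
    c,f,T=cam(n); v,u=np.mgrid[0:384,0:512]
    P=np.stack([(u-c["cx"])/f*d,(v-c["cy"])/f*d,d],-1)
    W=P@T[:3,:3].T+T[:3,3]; W[d==0]=np.nan
    return W
E
python3 - <<'E'
from h import *
for n in("scene","top"):
    p,d=snap(n,n+"0.png"); W=cloud(n,d); np.save(n+"_W.npy",W); np.save(n+"_p.npy",p)
    print(n,cam(n)[0])
    for t in("bar","dock_knob","dock_hinge","carrier_mid","dock_pocket","die0_mid","dock2_hinge","presser_mid","tin_mid","jar_mid"):
        for r in search_frame(n,t)[:3]:
            u,v=r["position"][0]*512,r["position"][1]*384
            print(t,round(r["conf"],2),int(u),int(v),W[min(int(v),383),min(int(u),511)].round(3))
E
```

```text
scene {'vertical_fov': 43.74167733879965, 'cx': 250.7741087867678, 'cy': 202.96378160041786, 'world_from_camera': array([[ 0.83273716,  0.41549119, -0.36594521,  1.10317243],
       [ 0.55348872, -0.64155314,  0.53109303, -0.72958435],
       [-0.01410883, -0.64480744, -0.76421483,  1.17871762],
       [ 0.        ,  0.        ,  0.        ,  1.        ]])}
bar 0.61 235 260 [ 0.638 -0.139  0.041]
dock_knob 0.52 217 236 [ 0.566 -0.122  0.083]
dock_hinge 0.94 218 253 [ 0.573 -0.134  0.017]
carrier_mid 0.61 237 254 [ 0.631 -0.119  0.04 ]
dock2_hinge 0.56 270 181 [0.549 0.188 0.021]
dock2_hinge 0.33 145 283 [ 0.467 -0.331  0.029]
dock2_hinge 0.31 237 257 [ 0.639 -0.13   0.046]
presser_mid 0.85 288 177 [0.605 0.208 0.054]
presser_mid 0.53 216 254 [ 0.568 -0.138  0.014]
tin_mid 0.94 287 244 [ 0.748 -0.04   0.087]
tin_mid 0.52 270 177 [0.548 0.19  0.038]
tin_mid 0.22 235 258 [ 0.636 -0.136  0.046]
jar_mid 0.65 177 350 [ 0.688 -0.448  0.091]
top {'vertical_fov': 54.47242949954355, 'cx': 249.2492536546828, 'cy': 188.08663075817117, 'world_from_camera': array([[ 0.0226395 , -0.99498443,  0.0974343 ,  0.46262456],
       [-0.99967342, -0.02137463,  0.01400609,  0.00652506],
       [-0.01185322, -0.09771957, -0.9951434 ,  1.34092784],
       [ 0.        ,  0.        ,  0.        ,  1.        ]])}
bar 0.64 296 177 [ 0.626 -0.133  0.091]
dock_hinge 0.72 291 191 [ 0.581 -0.12   0.056]
carrier_mid 0.61 297 174 [ 0.636 -0.136  0.093]
dock_pocket 0.73 291 194 [ 0.565 -0.112  0.132]
dock_pocket 0.59 286 192 [ 0.582 -0.107  0.008]
die0_mid 0.3 288 191 [ 0.584 -0.112  0.027]
dock2_hinge 0.56 200 197 [0.556 0.199 0.021]
presser_mid 0.84 196 183 [0.6   0.206 0.081]
presser_mid 0.7 261 245 [ 0.393 -0.02   0.026]
tin_mid 0.88 261 148 [ 0.725 -0.013  0.079]
tin_mid 0.37 290 189 [ 0.588 -0.116  0.058]
jar_mid 0.64 380 170 [ 0.658 -0.42   0.075]
```

Run:
```python
import cv2
a=cv2.imread("pics/top0.png")[110:270,170:410]; b=cv2.imread("pics/scene0.png")[140:384,90:350]
cv2.imwrite("pics/t0.png",cv2.resize(a,None,fx=3.3,fy=3.3,interpolation=cv2.INTER_CUBIC)); cv2.imwrite("pics/s0.png",cv2.resize(b,None,fx=2.4,fy=2.4,interpolation=cv2.INTER_CUBIC))
```

```text
(no output)
```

View pics/t0.png

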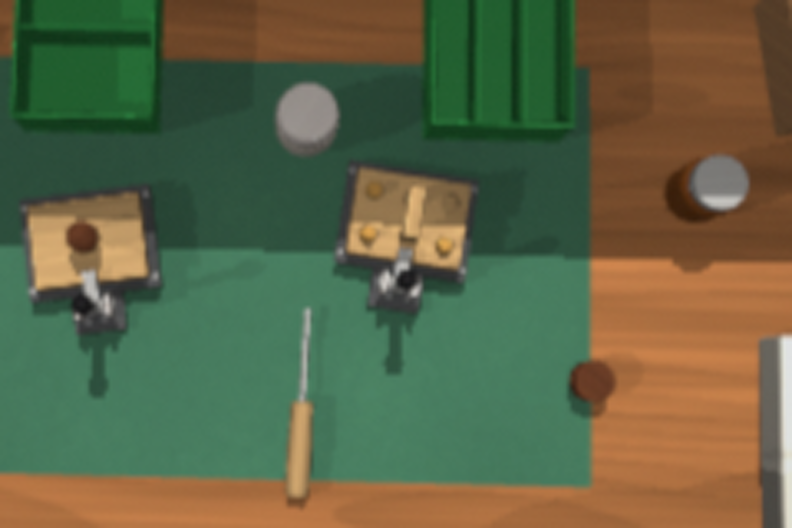

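View pics/s0.png

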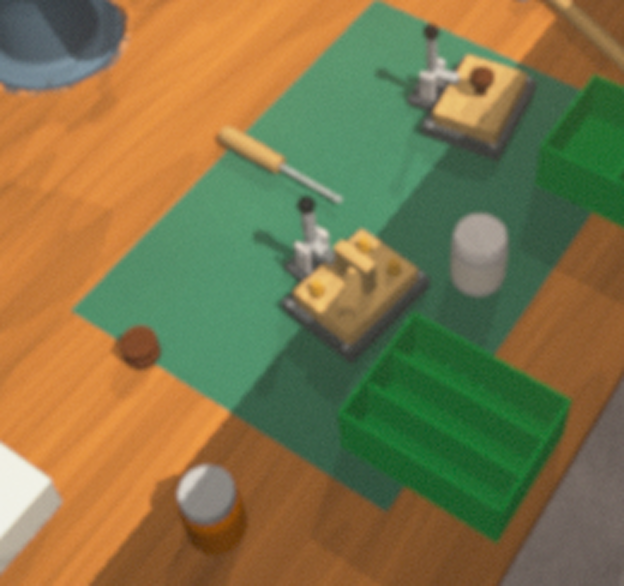

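The top crop shows the carrier socket centred near full-picture px (293,177), with its lever on the robot side and the knob near (293,195). Both levers are upright. The carrier is turned by about -10°, and the awl and tin are well clear of it. Next I fit the pose from depth.

Run:
```python
from h import *
for n in("top","scene"):
    W=np.load(n+"_W.npy"); p=np.load(n+"_p.npy").astype(int)
    box=(abs(W[...,0]-.625)<.12)&(abs(W[...,1]+.13)<.11)
    hsv=cv2.cvtColor(p.astype(np.uint8),cv2.COLOR_RGB2HSV)
    wood=(hsv[...,0]<30)&(hsv[...,1]>60)&box
    B=W[wood&(W[...,2]>.078)&(W[...,2]<.11)]
    print(n,"bar n",len(B),"med",np.median(B,0).round(4),"z90",np.percentile(B[:,2],90))
    q=B[:,:2]-B[:,:2].mean(0); w,v=np.linalg.eigh(q.T@q); a=v[:,1]*np.sign(v[0,1]); print(" yaw bar",np.arctan2(a[1],a[0]), "mean",B.mean(0).round(4))
    r=cv2.minAreaRect(B[:,:2].astype(np.float32)*1000);print(" rect",r)
    T=W[wood&(W[...,2]>.032)&(W[...,2]<.065)]
    r=cv2.minAreaRect(T[:,:2].astype(np.float32)*1000);print(" block",len(T),r)
    K=W[(hsv[...,2]<70)&box&(W[...,2]>.105)&(W[...,0]<.61)]
    print(" knob",len(K),np.median(K,0).round(4),K.min(0).round(3) if len(K) else 0,K.max(0).round(3) if len(K) else 0)
    print(" bench z",np.nanmedian(W[(abs(W[...,0]-.5)<.03)&(abs(W[...,1]+.2)<.03)][:,2]))
```

```text
top bar n 78 med [ 0.6354 -0.1292  0.0929] z90 0.09622009156292106
 yaw bar -0.1354994932914403 mean [ 0.6348 -0.1295  0.0926]
 rect ((634.8955688476562, -129.63551330566406), (15.438607215881348, 51.045555114746094), 81.87666320800781)
 block 757 ((635.8544311523438, -130.3238525390625), (120.7588119506836, 91.35893249511719), 81.71417236328125)
 knob 29 [ 0.5645 -0.1186  0.1311] [ 0.555 -0.129  0.125] [ 0.571 -0.11   0.138]
 bench z -0.00014283465820374985
scene bar n 136 med [ 0.6402 -0.129   0.0942] z90 0.09685999968456305
 yaw bar -0.11954196837297897 mean [ 0.6398 -0.128   0.0922]
 rect ((637.6714477539062, -125.34515380859375), (19.58083724975586, 54.077945709228516), 83.15845489501953)
 block 1046 ((637.7075805664062, -124.86168670654297), (123.75588989257812, 92.01636505126953), 82.08988952636719)
 knob 22 [ 0.5689 -0.1198  0.1346] [ 0.563 -0.125  0.123] [ 0.574 -0.115  0.137]
 bench z 0.002275176099627352
```

```bash
cat >> h.py <<'E'
from scipy.spatial.transform import Rotation as Ro
C=np.array([.636,-.129]); PSI=-.14
ux=np.array([np.cos(PSI),np.sin(PSI)]); uy=np.array([-ux[1],ux[0]]); H=C-.072*ux
def orient():
    best=None
    for s in(1,-1):
        x=np.array([0,0,-1.]); y=np.r_[s*uy,0]
        e=Ro.from_matrix(np.stack([x,y,np.cross(x,y)],1)).as_euler("xyz")
        q=ik([*C,.25],e)
        if q is not None and (best is None or abs(q[5])<best[0]): best=(abs(q[5]),e,q)
    return best[1]
def at(dx,z,o=H,dy=0): return [*(o+dx*ux+dy*uy),z]
def tip(th): # TCP of shut fingers pushing the knob at lever angle th
    s,c=np.sin(th),np.cos(th)
    return at(-.075*s+.022*c,.05+.075*c-.015*c+.011*s)
E
python3 - <<'E'
from h import *
print(get_state()["eef_rot"],get_state()["force"])
e=orient(); print(e)
grasp()
print(ik(at(.04,.25),e),ik(tip(1.2),e),ik(at(0,.19,C),e))
move_ptp(at(.036,.25),e)
servo_line(at(.036,.112),contact_N=8)
s=get_state();print(s["time_s"],s["tcp_pos"],s["force"],s["grip_width"])
snap("scene","s1.png");snap("top","t1.png")
a=cv2.imread("pics/s1.png")[180:340,130:330];cv2.imwrite("pics/s1c.png",cv2.resize(a,None,fx=3.5,fy=3.5,interpolation=2))
E
```

```text
[ 1.54912728  1.5707065  -1.2896743 ] [-0.34878379 -0.25608697 -0.04758655]
[0.14       1.57079633 0.        ]
[-0.3060034   0.46541463  0.26309121  1.36847291  0.         -0.1660034 ] [-0.33887669  0.35582075 -0.35626823  0.85870734  0.         -0.19887669] [-0.29781283  0.54536523  0.23841393  1.26384502  0.         -0.15781283]
5.1 [ 0.6010934  -0.124334    0.11304547] [ 0.00352873 -0.3058543   1.11461048] 4.9277300174073134e-05<sys>:0: UserWarning: Gimbal lock detected. Setting third angle to zero since it is not possible to uniquely determine all angles.
```

View pics/s1c.png

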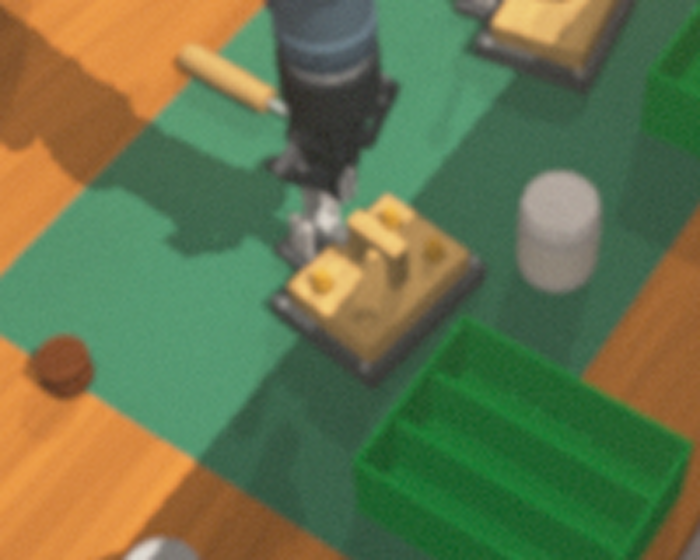

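The shut fingers stand between the lever and the bridge (crop px ~(345,190)), and the carrier is untouched. Next I push along the arc.

```bash
python3 - 2>/dev/null <<'E'
from h import *
for th in np.arange(0,1.26,.125):
    hit=servo_line(tip(th),max_speed=.08,contact_N=20)
    s=get_state();print(round(th,2),hit,s["tcp_pos"].round(3),np.round(s["force"],1),round(s["time_s"],1))
    if hit: break
p=get_state()["tcp_pos"]
servo_line([p[0],p[1],.2]); 
servo_line(at(-.0,.25,C)); release()
n="top"; _,d=snap("top","t2.png");W=cloud("top",d); _,d2=snap("scene","s2.png"); np.save("s2W.npy",cloud("scene",d2))
for n in("scene","top"):
    a=cv2.imread("pics/%s2.png"%n[0]); a=a[130:340,90:350] if n=="scene" else a[110:270,230:370]
    cv2.imwrite("pics/%s2c.png"%n[0],cv2.resize(a,None,fx=3,fy=3,interpolation=2))
print(get_state()["time_s"],get_state()["grip_width"])
E
```

```text
0.0 False [ 0.587 -0.122  0.111] [ 0.1  0.3 -0.3] 5.5
0.12 False [ 0.577 -0.121  0.111] [-0.  0. -1.] 5.8
0.25 False [ 0.568 -0.119  0.111] [1.5 0.1 0.9] 6.1
0.38 False [ 0.558 -0.118  0.11 ] [ 0.6 -0.5 -0.2] 6.3
0.5 False [ 0.548 -0.117  0.108] [ 2.  -2.3 -1. ] 6.6
0.62 False [ 0.539 -0.115  0.105] [ 3.9 -1.5 -2.2] 6.9
0.75 False [ 0.53  -0.114  0.102] [ 2.2 -0.6 -1.1] 7.2
0.88 False [ 0.521 -0.113  0.097] [ 1.8 -0.5  1.3] 7.4
1.0 False [ 0.513 -0.112  0.092] [ 0.1 -0.2 -0.5] 7.7
1.12 False [ 0.506 -0.111  0.086] [ 0.3 -0.6 -0.1] 8.0
1.25 False [ 0.5   -0.11   0.079] [ 0.2 -0.5 -0.6] 8.2
11.1917 0.08544862011325494
```

View pics/s2c.png

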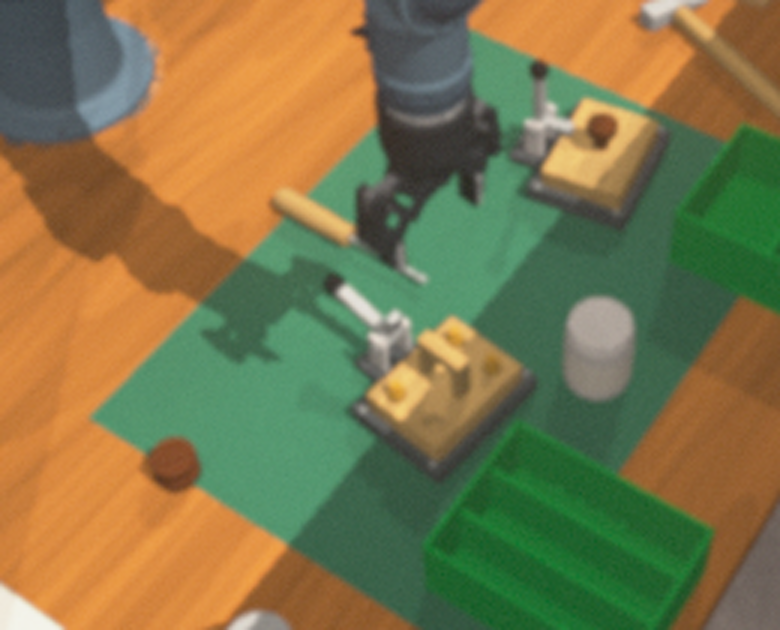

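The lever has opened part-way: knob at crop (333,284), full px (201,225). The force vanished after θ≈0.9, so the finger probably slid past the knob. I measure the angle.

```bash
python3 - 2>/dev/null <<'E'
from h import *
W=np.load("s2W.npy"); p=cv2.imread("pics/s2.png"); v=cv2.cvtColor(p,cv2.COLOR_BGR2HSV)[...,2]
m=np.zeros(v.shape,bool); m[216:234,192:212]=1
Q=W[m&(W[...,2]>.05)&(W[...,0]<.57)]
for q in(W[m&(v<80)&(W[...,2]>.05)],Q):
    r=q-np.r_[H,.05]; print(len(q),np.median(q,0).round(3),"dock x,y,z",(np.median(r[:,:2]@ux)).round(3),np.median(r[:,:2]@uy).round(3),np.median(r[:,2]).round(3))
E
```

```text
24 [ 0.496 -0.11   0.075] dock x,y,z -0.07 -0.001 0.025
98 [ 0.508 -0.11   0.07 ] dock x,y,z -0.057 0.001 0.02
```

View pics/t2c.png

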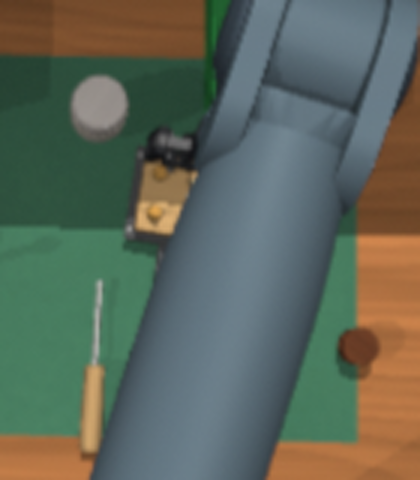

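The knob surface is at about (-70, +25) mm from the hinge, so the lever is at about 1.23 rad or more, which is well open. The top view is mostly hidden by the arm. Next I recheck the bar position, descend and grasp, then lift slightly and check.

```bash
python3 - 2>/dev/null <<'E'
from h import *
W=np.load("s2W.npy"); hsv=cv2.cvtColor(cv2.imread("pics/s2.png"),cv2.COLOR_BGR2HSV)
B=W[(abs(W[...,0]-.636)<.05)&(abs(W[...,1]+.129)<.05)&(W[...,2]>.078)&(W[...,2]<.11)&(hsv[...,0]<30)&(hsv[...,1]>60)]
print("bar scene",len(B),B.mean(0).round(4))
print(servo_line(at(0,.068,C),contact_N=10)); s=get_state();print(s["tcp_pos"],s["force"])
grasp(); s=get_state();print(s["grip_width"],s["force"],s["wrist_torque"])
servo_line(at(0,.088,C),max_speed=.03); dwell(.3)
s=get_state();print(s["time_s"],s["tcp_pos"],s["force"],s["wrist_torque"],s["grip_width"])
snap("scene","s3.png"); a=cv2.imread("pics/s3.png")[180:340,150:330];cv2.imwrite("pics/s3c.png",cv2.resize(a,None,fx=3.5,fy=3.5,interpolation=2))
E
```

```text
bar scene 136 [ 0.6399 -0.1278  0.0917]
False
[ 0.63687383 -0.12923559  0.0691362 ] [ 1.08728413 -0.66826004  0.53713557]
0.014888737032105135 [0.07128596 1.74253179 2.15583372] [ 0.31740712  0.01110776 -0.00880907]
14.3167 [ 0.63586639 -0.12896855  0.0877929 ] [-0.29453455 -0.53928702 -4.83581502] [-0.00526519 -0.03599449 -0.02577979] 0.01477837112626786
```

View pics/s3c.png

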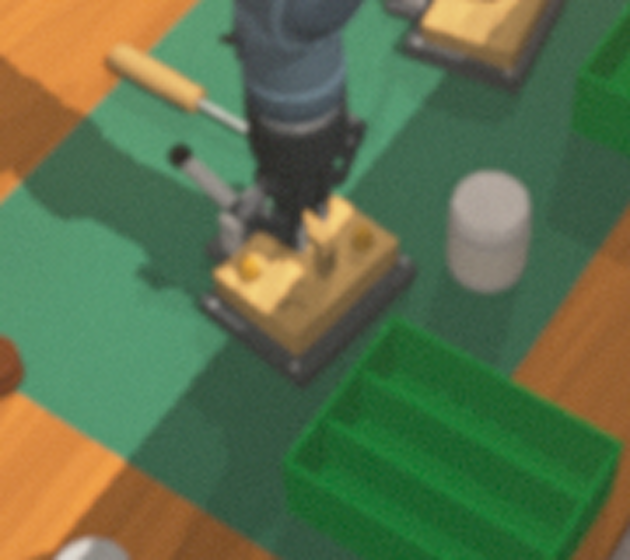

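The carrier is lifted level (about 4.8 N). The dies I can see are in their wells (crop (250,265) and (362,237)) and the lever is still open (knob at (180,155)). I lift on.

```bash
python3 - 2>/dev/null <<'E'
from h import *
servo_line(at(0,.185,C),max_speed=.05); dwell(.7)
s=get_state();print(s["time_s"],s["tcp_pos"],s["force"],s["wrist_torque"],s["grip_width"])
p,d=snap("scene","s4.png"); W=cloud("scene",d); a=cv2.imread("pics/s4.png")[150:330,150:350];cv2.imwrite("pics/s4c.png",cv2.resize(a,None,fx=3.5,fy=3.5,interpolation=2))
hsv=cv2.cvtColor(p,cv2.COLOR_RGB2HSV)
T=W[(hsv[...,0]<30)&(hsv[...,1]>60)&(W[...,2]>.145)&(W[...,2]<.17)&(abs((W[...,:2]-C)@ux)<.06)&(abs((W[...,:2]-C)@uy)<.07)]
A=np.c_[T[:,:2]-C,np.ones(len(T))]; k=np.linalg.lstsq(A,T[:,2],rcond=None)[0]; print("top plane",len(T),k)
for t in("die0_mid","die1_mid","die2_mid","dock_knob"):
    for r in search_frame("scene",t)[:4]:
        u,v=int(r["position"][0]*512),int(r["position"][1]*384); w=W[v,u]; print(t,round(r["conf"],2),u,v,w.round(3),((w[:2]-C)@ux).round(3),((w[:2]-C)@uy).round(3))
E
```

```text
17.1583 [ 0.63598964 -0.12900297  0.18500077] [ 0.2699591   0.47033905 -4.48465243] [-0.02734433 -0.02643225 -0.00100752] 0.01505939452934616
top plane 1064 [-0.03393214  0.0275221   0.15944806]
die0_mid 0.56 270 167 [0.54  0.202 0.069] -0.142 0.315
die0_mid 0.33 234 235 [ 0.638 -0.136  0.157] 0.003 -0.007
die1_mid 0.51 248 223 [ 0.649 -0.086  0.162] 0.007 0.044
die2_mid 0.66 269 165 [0.536 0.201 0.077] -0.145 0.313
dock_knob 0.6 204 228 [ 0.512 -0.113  0.072] -0.125 -0.002
```

View pics/s4c.png

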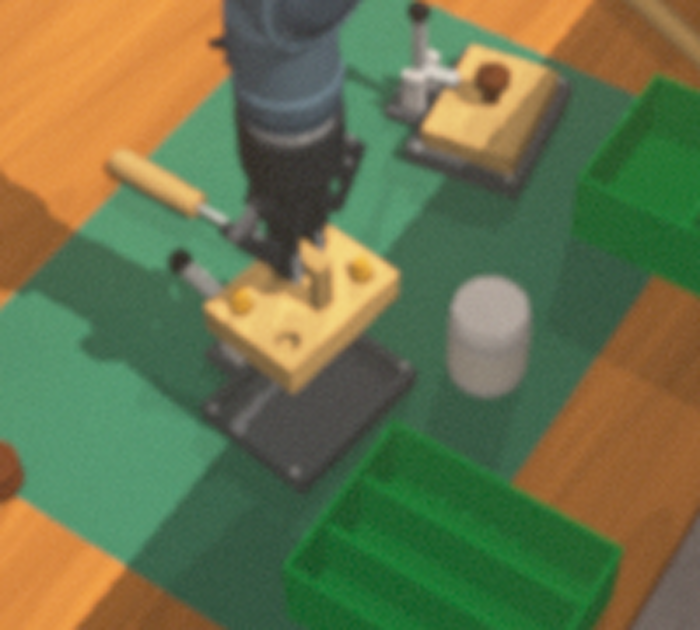

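The carrier hangs level over the empty pocket, with die2 at crop (242,300) and die1 at (360,268). die0 is hidden behind the gripper. The lever is open, with its knob at (180,262).

Run:
```python
from bench import *
finish_job()
```

```text
the job is handed in; nothing more can be done
```

I opened the clamp lever on the die carrier's socket, then gripped the carrier by its bar and lifted it straight out. The job was handed in while holding it in the air, at about 17 s on the robot's clock; no verdict was reported.

**What the last checks showed:**
- **Height:** the carrier's underside is about 0.129 m above the bench and the bar at about 0.203 m.
- **Level:** a plane fitted to the block's top gave a tilt of about 0.04 rad, including camera noise.
- **Grip:** the fingers are closed on about 15 mm, carrying roughly 4.5 N.
- **Lever:** still open. I measured at least about 1.2 rad from the knob position before the grasp, when the carrier was still seated (bar within about 1 mm of its starting reading). In the last picture the lever still looked open, but I did not measure the angle again.
- **Other items:** the other socket's lever was still shut. That socket, its block, the tin and the awl looked undisturbed in the last picture. The jar and hammer were outside it, and the burnisher was only partly in it.

**What I could not confirm:**
- **Die at x = -24, y = +41 (die0):** the gripper hid it in the last picture, so I did not see it after the lift. The other two dies were visible in their wells.
- **Network reports for the dies:** most were poor in the last picture. For die0 and die2 the best matches were on the other socket's clamp, so I disregarded them.

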